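# Lock the lid clips of a food dish

### The arm

A 6-joint arm with a two-finger parallel gripper is mounted at the origin on the work surface. World frame = base frame: x ahead of the robot, y to its left, z up, the work surface at z = 0. Lengths are in m, angles in rad, forces in N, time in s.
With the tool pointing down it reaches from about 0.4 to 0.825 m from the base axis. Payload 7 kg.
Tool frame: the origin (TCP) lies at the very end of the fingers, on their centre line; the grasp point (between the pads) lies 19 mm behind it; z points along the fingers, x is the direction in which the jaws open and shut, and the axes are right-handed (so a half turn about z gives the same grasp; the last joint's range is limited). The gripper opens to 88 mm and grips with 3 to 60 N. Pads are 19 mm wide; open, the fingers measure 130 mm over their backs; the gripper's body (78 mm by 193 mm) begins 47 mm behind the grasp point.
Start: joints at [-0.967, 0.359, 0.012, 0, -1.224, -0.288], TCP at [0.21, -0.642, 0.227] pointing down, gripper open.
Joint ranges: [-3.07, 3.07], [-1.43, 2.12], [-1.02, 1.25], [-3.03, 1.67], [-3.05, -0], [-3.03, 3.03]. Speed limits (rad/s): [2.39, 2.39, 3.01, 3.14, 3.14, 3.14].

### API

Orientations are given as a unit quaternion [x, y, z, w].
In Python, from bench import observe, camera, finish_job gives the robot as it stands.
- The arm moves only by the shell command python3 -m jog 'ROWS' [FORCE]. ROWS is JSON, a list that holds one entry, the list of rows, each a list of 7 numbers: the shift along the tool's x, y, z in m, then the turn, a rotation vector about the tool's x, y, z in units of 5 degrees (1.0 is 5 degrees), then the opening, from 0 (shut) to 1 (fully open). A call has 1 to 8 rows; each row shifts and turns the commanded pose from where the row before left it, along the tool's axes as they then stand; what a row does not reach is not made up. A row lasts 1/10 s, in which the tool goes at most 50 mm and 8.59 degrees, less where a joint would pass 70% of its speed; a pose out of reach is approached as far as the arm can. A call with a gripper value outside its range is refused whole. The fingers move at their own pace and stop on an object; FORCE is the grip in N (left out, the last holds). Time passes only in rows, so rows that do not move let the fingers close. It gives the time, the measured TCP pose, the force and the opening at its end, in the units of the state.
- observe(): the state, without advancing time (a new reading comes with each control period).
- camera(name): name is "side" or "top" or "wrist"; returns a dict with "frame" (420x560x3 uint8, blue, green, red), "fx", "fy", "cx", "cy" (pixels), "R" (3x3) and "t" (3): a world point X has camera coordinates R X + t. Camera axes: x right, y down, z forward; pixel columns grow to the right and rows downward; lengths in m; the calibration is good to about 2 mm. The wrist camera is an equidistant fisheye: a pixel r from the principal point sees the ray r / f radians off the axis. A picture is of the moment at which its call begins. There is no depth.
- finish_job(): hands the job in, once; it reports no verdict.
The state is a dict: "clock": time; "joint_pos": joint angles; "joint_vel": joint speeds; "effort": joint torques, N m; "eef_pos": TCP position; "ee_rot": TCP orientation; "force": force on the tool from outside, world axes, zero at the start; "ft_torque": the same for the moment, N m; "gripper_width": opening from 0.0 (shut) to 1.0 (fully open).
Only numpy, scipy, OpenCV 4.12 (cv2) and the standard library are available. Lean on these libraries where they do the work, as an engineer would, in place of code of your own. Each camera call takes 0.05 s, during which the arm holds its last target.

### The job

Two clip flaps on the short ends of the filled food dish's lid are still standing up: with your fingertips push each one over and down, and press its tab in against the dish until its bar snaps under the lip and it stays locked by itself. Leave the dish standing where it is, without lifting, tipping or shoving it along, keep the two flaps that are already locked shut and do not disturb the other things on the counter.

Things in the scene. Friction and masses are not known exactly. Their poses are not given: they have to be found in the camera images.
- dish: Filled stoneware dish with lid, about 2.3 kg, loose on the surface. White dish 140 x 210 mm (its x by y), grey lid 145 x 215 mm with a white panel, lid top 88 mm above the surface. Origin: centre of the underside; z up, y along its length. Blue clip flaps are hinged at the four lid edges: those on the short ends (+y, -y) stand raised, those on the long sides are locked.
- flap_a_hinge (a point): Middle of the hinge axis of the raised flap at the dish's +y end, 84 mm above the surface, 110 mm from the dish's middle; it stays with the lid and does not turn with the flap. The axis is level, along the dish's x; outward is the dish's +y. The flap is a blue 3 mm thick frame 70 mm wide: a window 9 to 17 mm from the hinge, a cross bar at 18 mm, then a finger tab at 20 to 38 mm.
- flap_b_hinge (a point): Middle of the hinge axis of the raised flap at the dish's -y end, 84 mm above the surface, 110 mm from the dish's middle; it stays with the lid and does not turn with the flap. The axis is level, along the dish's x; outward is the dish's -y. The flap is a blue 3 mm thick frame 70 mm wide: a window 9 to 17 mm from the hinge, a cross bar at 18 mm, then a finger tab at 20 to 38 mm.
- flap_a (a joint): Fold angle, rad, of the +y end flap: 0 straight up, 1.57 level outward, 3.14 (stop) hanging down. Starts raised, 0.25 to 1.1, leaning outward. Stiff hinge: it stays about where it is left and about 1 N on the tab turns it. Near 2.8 the bar meets the lip; a few N more on the tab, towards the dish, make it ride over and snap under at about 3.0. Locked it reads 3.05 to 3.14 and holds by itself.
- flap_b (a joint): Fold angle, rad, of the -y end flap: 0 straight up, 1.57 level outward, 3.14 (stop) hanging down. Starts raised, 0.25 to 1.1, leaning outward. Stiff hinge: it stays about where it is left and about 1 N on the tab turns it. Near 2.8 the bar meets the lip; a few N more on the tab, towards the dish, make it ride over and snap under at about 3.0. Locked it reads 3.05 to 3.14 and holds by itself.
- flap_a_edge (a point): +y end. Middle of the free edge of this flap's finger tab, 38 mm from the hinge; moves with the flap. The tab flares, so with the flap hanging this edge stands about 8 mm outside the hinge and 46 mm above the surface: press here or just above, from outside, towards the dish.
- flap_b_edge (a point): -y end. Middle of the free edge of this flap's finger tab, 38 mm from the hinge; moves with the flap. The tab flares, so with the flap hanging this edge stands about 8 mm outside the hinge and 46 mm above the surface: press here or just above, from outside, towards the dish.
- flap_a_lip (a point): +y end. Outermost edge, at mid-length, of the white lip (44 mm long, about 4 mm thick) that juts from the dish wall below this hinge: 68 mm above the surface, 6 mm outside the hinge. When locked, the lip comes through the flap's window and the cross bar sits hooked beneath it.
- flap_b_lip (a point): -y end. Outermost edge, at mid-length, of the white lip (44 mm long, about 4 mm thick) that juts from the dish wall below this hinge: 68 mm above the surface, 6 mm outside the hinge. When locked, the lip comes through the flap's window and the cross bar sits hooked beneath it.
- flap_c (a joint): Fold angle (rad, 3.14 = hanging straight down) of the blue flap on the dish's +x long side, hinge 75 mm from the dish's middle, 90 mm wide: already locked at the start, reading 3.05 to 3.14; it must stay locked.
- flap_d (a joint): Fold angle (rad, 3.14 = hanging straight down) of the blue flap on the dish's -x long side, hinge 75 mm from the dish's middle, 90 mm wide: already locked at the start, reading 3.05 to 3.14; it must stay locked.
- mug: Blue mug, 80 mm across, 92 mm tall, standing beyond the dish's +x long side. Origin: centre of the underside.
- spoon: Steel spoon 190 mm long lying beside the dish's -x long side, roughly along it. Origin: under its middle.
- shaker: Red salt shaker, 42 mm across, 75 mm tall, standing beyond the dish's +x long side near a corner. Origin: centre of the underside.
- honey_jar: Amber honey jar with yellow cap, 68 mm across, 85 mm tall, to the robot's left. Origin: centre of the underside.
- stalk_jar: Glass jar in a dark sleeve, 91 mm across, 115 mm tall, with thin dry stalks up to 220 mm high, to the robot's left. Origin: centre of the underside.
- timer: White and orange kitchen timer, 68 mm across, 42 mm tall, to the robot's right. Origin: centre of the underside.
- drink_bottle: Green bottle with white cap, 60 mm across, 170 mm tall, to the robot's right. Origin: centre of the underside.

How it is judged:
At the end, for the whole second after the job is handed in: All four clip flaps are locked (fold angle above 3.03 rad) with nothing touching them; the dish stands level, at rest, within 40 mm of where it began; every other listed thing is within 30 mm of where it stood (value of joint each of flap_a, flap_b, flap_c, flap_d above 3.03 rad and distance of dish from where it was at the start of the episode below 0.04 m and angle between dish's own z axis and vertical below 0.05 rad and linear speed of dish below 0.02 m/s and distance of each of mug, spoon, shaker, honey_jar, stalk_jar, timer, drink_bottle from where it was at the start of the episode below 0.03 m).
It fails at once if the dish is lifted, carried or tipped (height (world z) of dish above 0.012 m or angle between dish's own z axis and vertical above 0.12 rad).
It fails at once if the dish is shoved more than 40 mm from where it stood (distance of dish from where it was at the start of the episode above 0.04 m).
It fails at once if one of the two flaps that were already locked comes open (value of joint any of flap_c, flap_d below 2.8 rad).
It fails at once if one of the other things on the counter is moved more than 30 mm or knocked over (distance of any of mug, spoon, shaker, honey_jar, stalk_jar, timer, drink_bottle from where it was at the start of the episode above 0.03 m or angle between any of mug, spoon, shaker, honey_jar, stalk_jar, timer, drink_bottle's own z axis and vertical above 0.35 rad).
It also fails if it takes over 51 s, if anything falls off the work surface, if the arm or the gripper's body presses on something with over 40 N, if the wrist force passes 120 N, or if a joint passes its speed limit or range.

## Working session

There is one attempt and no reset: what is moved stays moved. The work goes in short steps, Python scripts to look and compute and a shell command to move; the robot and the scene stay as the last step left them, time stands still between calls to the robot, and variables do not carry over. Pictures are saved under pics/ and viewed, and the job is handed in when it is done.

```bash
ls; mkdir -p pics; python3 - <<'E'
from bench import observe,camera
import cv2,numpy as np
print(observe())
for n in["side","top","wrist"]:
    c=camera(n); cv2.imwrite(f"pics/{n}0.png",c["frame"]); print(n,{k:np.round(c[k],4).tolist() for k in c if k!="frame"})
E
```

```text
pics
{'clock': 0.0, 'joint_pos': array([-9.66913765e-01,  3.59399025e-01,  1.10812120e-02, -3.95931058e-04,
       -1.22405926e+00, -2.88096385e-01]), 'joint_vel': array([ 8.05656263e-05, -1.62281239e-04,  5.11698951e-04, -3.82021949e-04,
        9.95586113e-04, -3.52709818e-04]), 'effort': array([ 4.38422103e-04, -5.82718134e+01,  2.93053901e+01,  6.99716672e+00,
        6.68471883e-03, -1.82245576e-04]), 'eef_pos': array([ 0.20947692, -0.64117668,  0.22561629]), 'ee_rot': array([ 5.87181341e-01,  8.09455010e-01,  4.38651215e-04, -6.83316342e-04]), 'force': array([0.35363041, 0.19067912, 0.81333577]), 'ft_torque': array([-0.01340178, -0.01224368,  0.00436515]), 'gripper_width': 0.9988693514639003}
side {'fx': 403.4826, 'fy': 403.4826, 'cx': 278.5672, 'cy': 207.4699, 'R': [[-0.9958, -0.091, 0.0079], [-0.072, 0.7289, -0.6808], [0.0562, -0.6785, -0.7324]], 't': [0.5692, 0.1075, 1.2134]}
top {'fx': 398.9486, 'fy': 398.9486, 'cx': 283.7057, 'cy': 214.4298, 'R': [[-0.0033, -0.9998, -0.0195], [-0.9919, 0.0058, -0.1268], [0.1268, 0.0189, -0.9917]], 't': [0.0177, 0.5768, 1.0948]}
wrist {'fx': 325.1923, 'fy': 325.1923, 'cx': 275.7244, 'cy': 208.8414, 'R': [[-0.3099, 0.9508, 0.0026], [0.9148, 0.2974, 0.2734], [0.2591, 0.0871, -0.9619]], 't': [0.6747, -0.0353, 0.3912]}
```

View pics/side0.png

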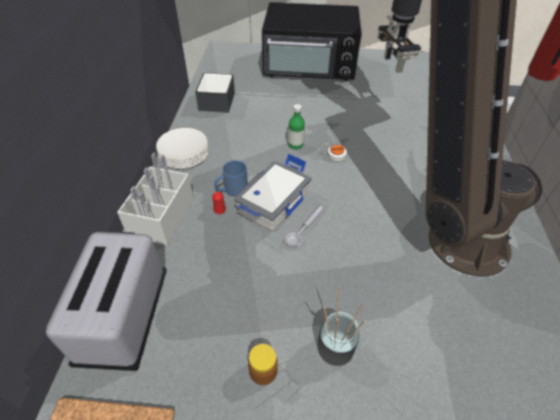

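View pics/top0.png

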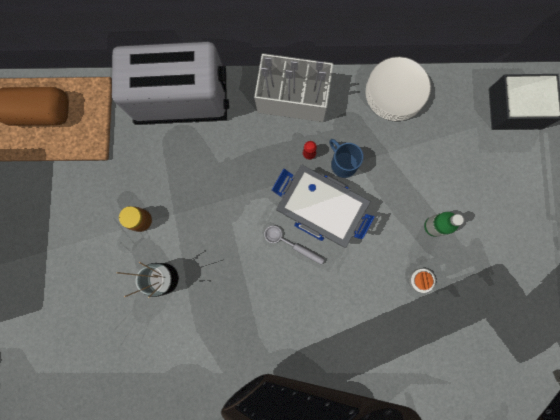

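View pics/wrist0.png

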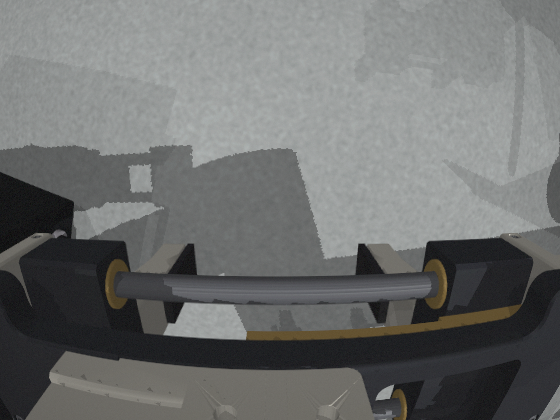

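```bash
python3 - <<'E'
import cv2
a=cv2.imread("pics/top0.png")[130:280,250:400]; b=cv2.imread("pics/side0.png")[140:260,200:340]
cv2.imwrite("pics/topz.png",cv2.resize(a,(600,600),interpolation=cv2.INTER_CUBIC)); cv2.imwrite("pics/sidez.png",cv2.resize(b,(700,600),interpolation=cv2.INTER_CUBIC))
E
```

```text
(no output)
```

View pics/topz.png

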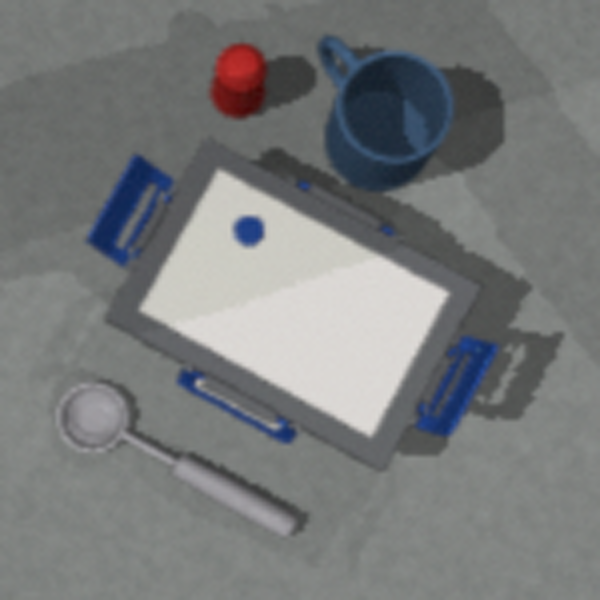

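View pics/sidez.png

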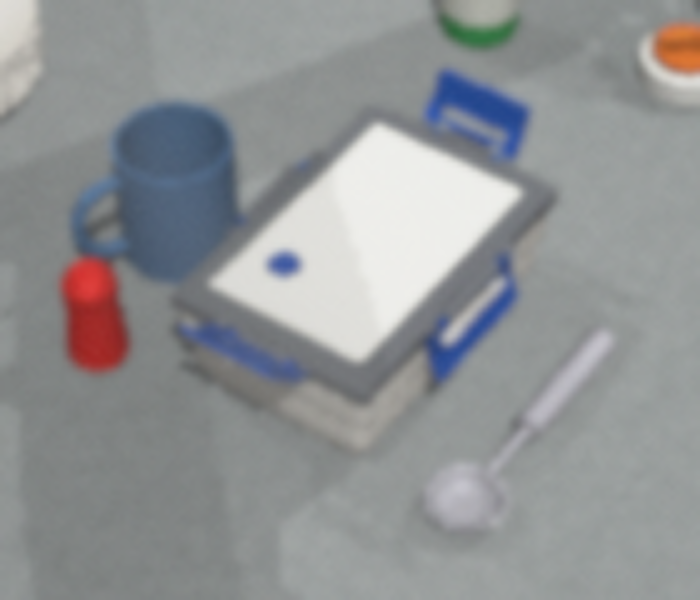

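```bash
cat > h.py <<'E'
import numpy as np, pickle
from scipy.optimize import least_squares
from bench import observe,camera
def proj(c,X): 
    p=np.asarray(X)@np.array(c["R"]).T+np.array(c["t"]); return np.c_[c["fx"]*p[:,0]/p[:,2]+c["cx"],c["fy"]*p[:,1]/p[:,2]+c["cy"]]
def unproj(c,uv,z):
    uv=np.atleast_2d(uv); R=np.array(c["R"]);C=-R.T@np.array(c["t"])
    d=np.c_[(uv[:,0]-c["cx"])/c["fx"],(uv[:,1]-c["cy"])/c["fy"],np.ones(len(uv))]@R
    return C+d*((z-C[2])/d[:,2])[:,None]
def d2w(P,d):  # P=x,y,yaw
    c,s=np.cos(P[2]),np.sin(P[2]); d=np.asarray(d,float); return np.c_[P[0]+c*d[:,0]-s*d[:,1],P[1]+s*d[:,0]+c*d[:,1],d[:,2]]
E
python3 - <<'E'
from h import *
T=camera("top");S=camera("side")
tu=np.array([(210,138),(480,288),(383,468),(107,318)])/4+[250,130]
su=np.array([(175,300),(372,108),(556,190),(368,400)])/5+[200,140]
L=np.array([(.0725,.1075,.088),(.0725,-.1075,.088),(-.0725,-.1075,.088),(-.0725,.1075,.088)])
f=lambda P,w:np.r_[w[0]*(proj(T,d2w(P,L))-tu).ravel(),w[1]*(proj(S,d2w(P,L))-su).ravel()]
print(unproj(T,tu,.088))
for w in[(1,0),(0,1),(1,1)]:
    r=least_squares(f,[.5,0,-.5],args=(w,)); print(w,r.x.round(4),r.fun.round(1))
P=r.x
# flap edge
fu=[np.array([(135,155),(88,240)])/4+[250,130],np.array([(497,345),(447,437)])/4+[250,130]]
for sgn,u,n in[(1,fu[0],'a'),(-1,fu[1],'b')]:
    best=[]
    for th in np.linspace(0.2,1.3,23):
        e=d2w(P,[(sx*.035,sgn*(.110+.038*np.sin(th)+.008*np.cos(th)*-1*1),.084+.038*np.cos(th)+.008*np.sin(th)) for sx in(1,-1)])
        best.append((np.abs(proj(T,e)-u).mean(),th))
    print(n,min(best))
for nm,uv,z in[('mug',(390,105),.092),('shaker',(240,68),.075),('spoonbowl',(93,415),.01),('spoonend',(290,525),.01)]:
    print(nm,unproj(T,np.array(uv)/4+[250,130],z).round(3))
print('bottle',unproj(T,(457,219),.17).round(3),'timer',unproj(T,(423,280),.042).round(3),'toaster',unproj(T,(228,118),.0).round(3),'bin',unproj(T,[(256,108),(330,120)],0.0).round(3),'honey',unproj(T,(131,217),.085).round(3),'stalk',unproj(T,(150,280),.115).round(3))
print('spoon',unproj(T,[(52,410),(300,530)]/np.array(4)+[250,130],.005).round(3))
print('hinges',d2w(P,[(0,.11,.084),(0,-.11,.084)]))
E
```

```text
[[ 0.70844037 -0.03805421  0.088     ]
 [ 0.60293201 -0.21965093  0.088     ]
 [ 0.48169309 -0.15140495  0.088     ]
 [ 0.58396542  0.03290589  0.088     ]]
(1, 0) [ 0.5944 -0.094  -0.516 ] [-0.6 -0.7  1.3 -0.5  0.2  1.3 -0.9 -0.1 -0.  -0.   0.  -0.   0.  -0.
 -0.  -0. ]
(0, 1) [ 0.594  -0.0862 -0.4957] [-0.  -0.  -0.  -0.  -0.   0.  -0.   0.  -1.1 -0.1 -0.3 -0.6  1.  -0.1
  0.4  0.4]
(1, 1) [ 0.5943 -0.0918 -0.508 ] [-1.8 -0.5  0.5 -0.9 -0.3  1.1 -1.6  0.3 -1.1 -1.8  0.3 -1.7  1.1 -1.
 -0.  -1.1]
a (np.float64(0.5266348340225235), np.float64(1.05))
b (np.float64(0.12608300857250754), np.float64(0.8))
mug [[ 0.73  -0.161  0.092]]
shaker [[ 0.762 -0.06   0.075]]
spoonbowl [[0.524 0.046 0.01 ]]
spoonend [[ 0.445 -0.095  0.01 ]]
bottle [[ 0.546 -0.417  0.17 ]] timer [[ 0.392 -0.367  0.042]] toaster [[0.877 0.184 0.   ]] bin [[ 0.908  0.099  0.   ]
 [ 0.868 -0.125  0.   ]] honey [[0.566 0.432 0.085]] stalk [[0.397 0.362 0.115]]
spoon [[ 0.528  0.076  0.005]
 [ 0.441 -0.102  0.005]]
hinges [[ 0.64778919  0.00429506  0.084     ]
 [ 0.54077608 -0.18792407  0.084     ]]
```

```bash
python3 -m jog '[[[0.022,0.031,0,0,0,0,0],[0.022,0.031,0,0,0,0,0],[0.022,0.031,0,0,0,0,0],[0.022,0.031,0,0,0,0,0],[0.022,0.031,0,0,0,0,0],[0.022,0.031,0,0,0,0,0],[0.022,0.031,0,0,0,0,0]]]'
python3 -m jog '[[[0.022,0.031,0,0,0,0,0],[0.022,0.031,0,0,0,0,0],[0.022,0.031,0,0,0,0,0],[0.022,0.031,0,0,0,0,0],[0.022,0.031,0,0,0,0,0],[0.022,0.031,0,0,0,0,0],[0.022,0.031,0,0,0,0,0]]]'
python3 -m jog '[[[0,0,0,0,0,-1.4,0],[0,0,0,0,0,-1.4,0],[0,0,0,0,0,-1.4,0],[0,0,0,0,0,-1.4,0],[0,0,0,0,0,-1.4,0],[0,0,0,0,0,-1.5,0],[0,0,0,0,0,0,0],[0,0,0,0,0,0,0]]]'
cat >> h.py <<'E'
from scipy.spatial.transform import Rotation as Ro
P0=np.array([.5943,-.0920,-.510])
def st(P=P0):
    o=observe(); p=o["eef_pos"]; c,s=np.cos(P[2]),np.sin(P[2]); d=p[:2]-P[:2]
    R=Ro.from_quat(o["ee_rot"]).as_matrix(); D=np.array([[c,s,0],[-s,c,0],[0,0,1]])
    print("t",round(o["clock"],2),"dish xy",np.round([c*d[0]+s*d[1],-s*d[0]+c*d[1]],4),"z",p[2].round(4),"F dish",(D@o["force"]).round(1),"w",round(o["gripper_width"],2)); print((D@R).round(3).tolist(),"j",o["joint_pos"].round(2))
E
python3 - <<'E'
from h import *
import cv2
st()
for n in["top","wrist","side"]: cv2.imwrite(f"pics/{n}1.png",camera(n)["frame"])
E
```

```text
clock: 0.95
eef_pos: [0.3687, -0.4265, 0.2267]
ee_rot: [0.587, 0.809, 0.0, 0.0]
force: [0.0, 0.0, 0.4]
gripper_width: 0.424
clock: 1.65
eef_pos: [0.5272, -0.2126, 0.2267]
ee_rot: [0.587, 0.81, 0.0, 0.0]
force: [0.9, -1.3, 0.5]
gripper_width: 0.006
clock: 2.45
eef_pos: [0.5264, -0.214, 0.2265]
ee_rot: [0.256, 0.967, 0.0, -0.0]
force: [-0.0, 0.2, 0.4]
gripper_width: 0.005
t 2.45 dish xy [ 0.0003 -0.1396] z 0.2265 F dish [-0.1  0.2  0.4] w 0.0
[[-1.0, 0.007, -0.0], [0.007, 1.0, 0.0], [0.0, 0.0, -1.0]] j [-0.04  0.18 -0.23 -0.   -1.16 -0.48]
```

```bash
python3 - <<'E'
import cv2,numpy as np
a=cv2.imread("pics/top1.png")[130:280,250:400]; b=cv2.imread("pics/side1.png")[120:240,200:340]
cv2.imwrite("pics/m1.png",np.hstack([cv2.resize(a,(400,400)),cv2.resize(b,(400,400))]))
E
```

```text
(no output)
```

View pics/m1.png

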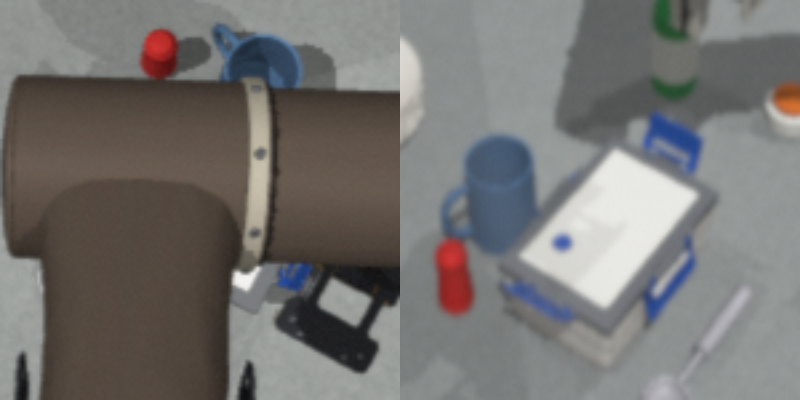

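View pics/wrist1.png

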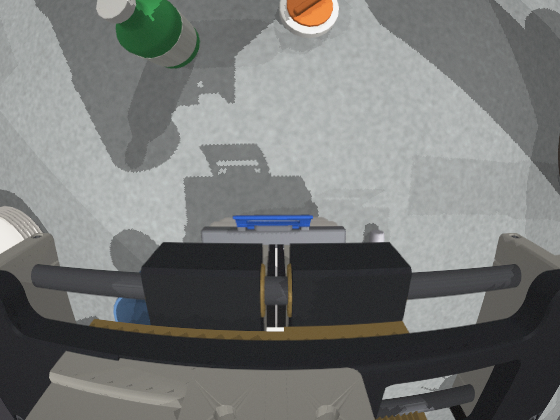

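Wrist view: flap b (about 272,220) is right in front of the closed fingertips and centred. Descending onto it.

```bash
python3 -m jog '[[[0,0,0.03,0,0,0,0],[0,0,0.03,0,0,0,0],[0,0,0.03,0,0,0,0],[0,0,0.008,0,0,0,0],[0,0,0.008,0,0,0,0],[0,0,0,0,0,0,0]]]'
python3 -m jog '[[[0,0,0.008,0,0,0,0],[0,0,0.008,0,0,0,0],[0,0,0.008,0,0,0,0],[0,0,0.008,0,0,0,0],[0,0,0.008,0,0,0,0],[0,0,0.008,0,0,0,0],[0,0,0.008,0,0,0,0],[0,0,0,0,0,0,0]]]'
python3 - <<'E'
from h import *
import cv2
st()
for n in["wrist","side"]: cv2.imwrite(f"pics/{n}2.png",camera(n)["frame"])
E
```

```text
clock: 3.2
eef_pos: [0.5267, -0.2141, 0.1206]
ee_rot: [0.254, 0.967, -0.0, -0.0]
force: [0.1, 0.4, 0.2]
gripper_width: 0.005
clock: 4.0
eef_pos: [0.5261, -0.2136, 0.0634]
ee_rot: [0.254, 0.967, 0.0, -0.001]
force: [-0.4, -0.0, 0.1]
gripper_width: 0.004
t 4.0 dish xy [-1.000e-04 -1.394e-01] z 0.0634 F dish [-0.3 -0.2  0.1] w 0.0
[[-1.0, 0.003, -0.001], [0.003, 1.0, -0.0], [0.001, -0.0, -1.0]] j [-0.04  0.34 -0.43 -0.   -0.8  -0.47]
```

View pics/wrist2.png

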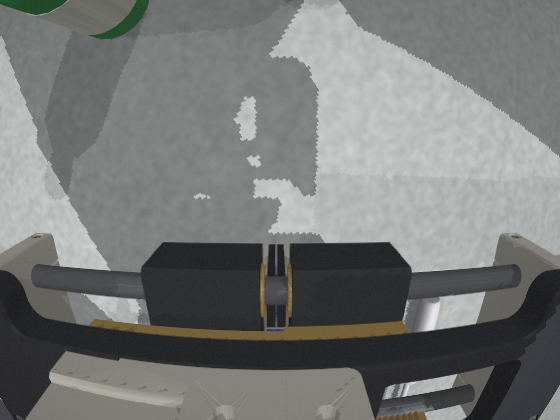

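View pics/side2.png

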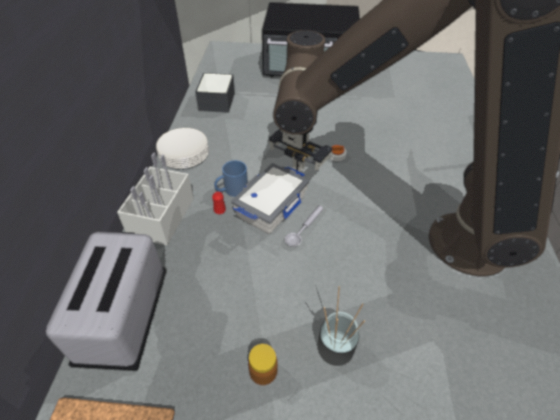

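The side view shows the gripper beyond the -y end; the wrist view shows blue through the finger gap (275,325), so the flap is now folded under or behind the fingers. Next I back off, go lower and push inward.

```bash
python3 -m jog '[[[0,0,-0.004,0,0,0,0],[0,-0.012,0,0,0,0,0],[0,-0.012,0,0,0,0,0],[0,0,0.012,0,0,0,0],[0,0,0.013,0,0,0,0],[0,0,0,0,0,0,0]]]'
python3 - <<'E'
from h import *
import cv2
st()
for n in["wrist"]: cv2.imwrite(f"pics/{n}3.png",camera(n)["frame"])
E
```

```text
clock: 4.7
eef_pos: [0.5129, -0.2349, 0.0411]
ee_rot: [0.254, 0.967, -0.0, -0.002]
force: [-0.9, -0.1, 0.1]
gripper_width: 0.003
t 4.7 dish xy [-0.0013 -0.1644] z 0.0411 F dish [-0.7 -0.5  0.1] w 0.0
[[-1.0, 0.004, -0.004], [0.004, 1.0, -0.001], [0.004, -0.001, -1.0]] j [-0.08  0.37 -0.45 -0.   -0.75 -0.43]
```

View pics/wrist3.png

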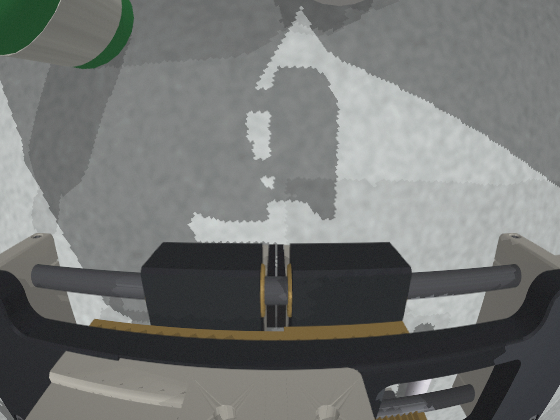

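```bash
python3 -m jog '[[[0,0.004,0,-1.2,0,0,0],[0,0.005,0,0,0,0,0],[0,0.005,0,0,0,0,0],[0,0.005,0,0,0,0,0],[0,0.005,0,0,0,0,0],[0,0.002,0,0,0,0,0],[0,0,0,0,0,0,0]]]'
python3 - <<'E'
from h import *
st()
E
python3 -m jog '[[[0,0.002,0,0,0,0,0],[0,0.002,0,0,0,0,0],[0,0,0,0,0,0,0]]]'
python3 - <<'E'
from h import *
import cv2
st()
cv2.imwrite("pics/wrist4.png",camera("wrist")["frame"])
cv2.imwrite("pics/side4.png",cv2.resize(camera("side")["frame"][120:240,200:340],(700,600)))
E
```

```text
clock: 5.45
eef_pos: [0.5267, -0.2121, 0.0454]
ee_rot: [0.253, 0.966, 0.05, 0.012]
force: [-2.5, -3.3, -1.8]
gripper_width: 0.007
t 5.45 dish xy [-0.0003 -0.1378] z 0.0454 F dish [-0.5 -4.1 -1.8] w 0.01
[[-1.0, 0.002, -0.001], [0.002, 0.995, 0.103], [0.001, 0.103, -0.995]] j [-0.11  0.37 -0.4  -0.14 -0.77 -0.31]
clock: 5.75
eef_pos: [0.5271, -0.2091, 0.045]
ee_rot: [0.254, 0.966, 0.05, 0.011]
force: [-4.0, -8.5, -5.6]
gripper_width: 0.002
t 5.75 dish xy [-0.0015 -0.135 ] z 0.045 F dish [ 0.6 -9.4 -5.6] w 0.0
[[-1.0, 0.003, -0.003], [0.003, 0.995, 0.102], [0.004, 0.102, -0.995]] j [-0.1   0.37 -0.4  -0.14 -0.77 -0.31]
```

View pics/side4.png

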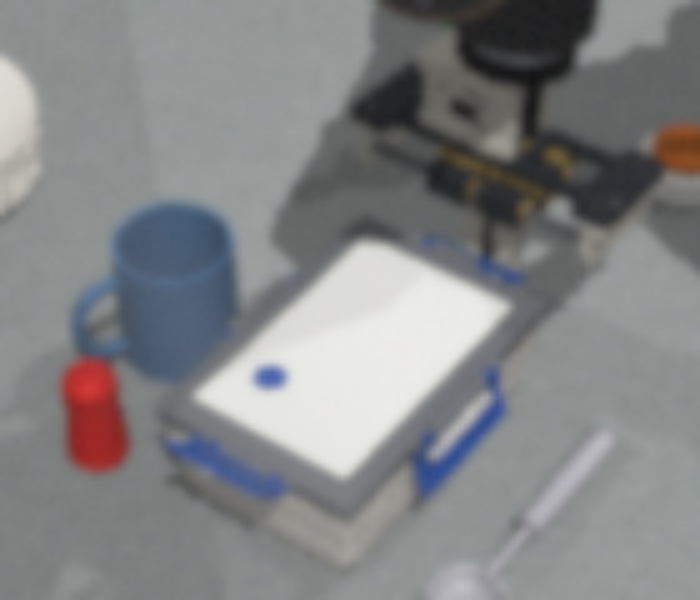

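```bash
cat >> h.py <<'E'
import cv2
def dot(img,win=(235,275,175,215)):
    x0,x1,y0,y1=win; s=img[y0:y1,x0:x1].astype(int); m=(s[...,0]-s[...,2]>60)
    n,l,a,c=cv2.connectedComponentsWithStats(m.astype(np.uint8)); return [(a[i].tolist(),(c[i]+[x0,y0]).round(2).tolist()) for i in range(1,n) if a[i,4]>5]
E
python3 - <<'E'
from h import *
for k in "012": print(k,dot(cv2.imread(f"pics/side{k}.png")))
S=camera("side"); cv2.imwrite("pics/side5.png",S["frame"]); print(dot(S["frame"]))
for u in [(256.8,192.6),(254,195)]: print(unproj(S,u,.088))
st()
E
```

```text
0 [([20, 16, 4, 3, 10], [256.5, 192.2]), ([5, 31, 5, 4, 9], [241.67, 207.11]), ([12, 35, 7, 4, 10], [250.3, 211.7])]
1 [([19, 16, 5, 4, 15], [256.33, 192.27]), ([4, 30, 16, 10, 43], [246.26, 209.35])]
2 [([17, 18, 5, 4, 15], [253.87, 194.8]), ([0, 33, 15, 7, 42], [242.05, 210.98])]
[([17, 19, 5, 3, 13], [253.69, 195.0]), ([0, 33, 14, 7, 43], [241.37, 211.07])]
[[ 0.64469799 -0.06373431  0.088     ]]
[[ 0.65181757 -0.05270587  0.088     ]]
t 5.9 dish xy [-0.0015 -0.1352] z 0.045 F dish [ 0.5 -9.3 -6.1] w 0.0
[[-1.0, 0.004, -0.004], [0.003, 0.995, 0.102], [0.004, 0.102, -0.995]] j [-0.1   0.37 -0.4  -0.14 -0.77 -0.31]
```

View pics/wrist4.png

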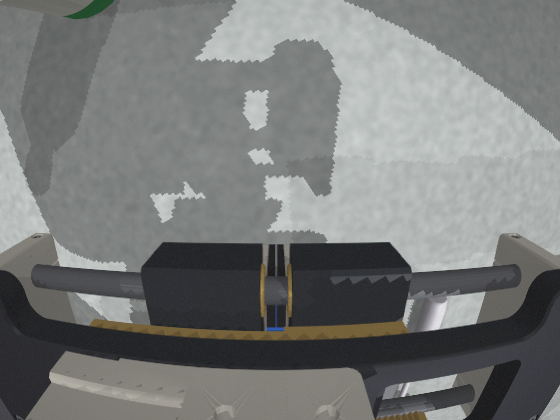

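The dish slid about 12 mm inward during the descent: the lid dot went from (256.4,192.2) to (253.8,194.9). The blue in side4 at (440..515,240..275) stays above the lid edge, so the flap is probably stuck near level against the finger face. I'll back out, lift and look.

```bash
python3 -m jog '[[[0,-0.006,0,1.2,0,0,0],[0,-0.012,0,0,0,0,0],[0,0,-0.03,0,0,0,0],[0,0,-0.03,0,0,0,0],[0,-0.01,-0.04,0,0,0,0],[0,-0.01,-0.04,0,0,0,0],[0,0,0,0,0,0,0]]]'
python3 - <<'E'
from h import *
st()
for n in["top","wrist","side"]:
  cv2.imwrite(f"pics/{n}6.png",camera(n)["frame"])
S=cv2.imread("pics/side6.png");print(dot(S))
a=cv2.imread("pics/wrist6.png")
cv2.imwrite("pics/m6.png",np.hstack([cv2.resize(a[150:290,190:340],(400,400)),cv2.resize(S[120:240,200:340],(400,400))]))
E
```

```text
clock: 6.6
eef_pos: [0.5135, -0.2433, 0.1919]
ee_rot: [0.253, 0.967, 0.0, 0.005]
force: [-0.1, 0.2, 0.3]
gripper_width: 0.006
t 6.6 dish xy [ 0.0034 -0.1714] z 0.1919 F dish [-0.2  0.2  0.3] w 0.01
[[-1.0, 0.002, 0.01], [0.002, 1.0, 0.003], [-0.01, 0.003, -1.0]] j [-0.1   0.2  -0.29  0.   -1.07 -0.42]
[([17, 19, 5, 3, 13], [253.69, 195.0]), ([0, 33, 14, 7, 37], [240.97, 210.89])]
```

View pics/m6.png

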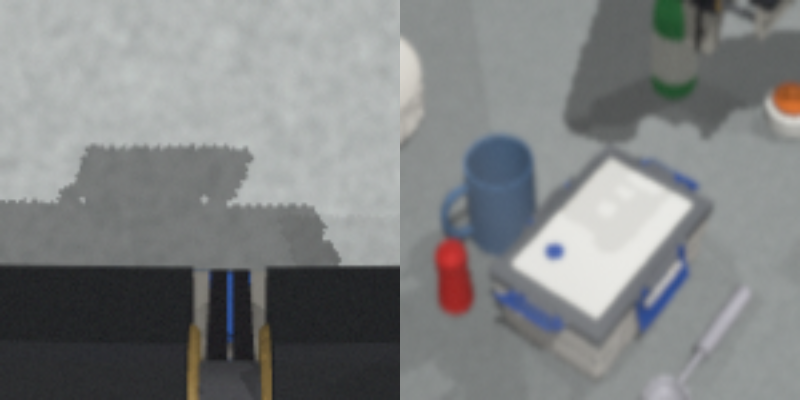

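View pics/wrist6.png

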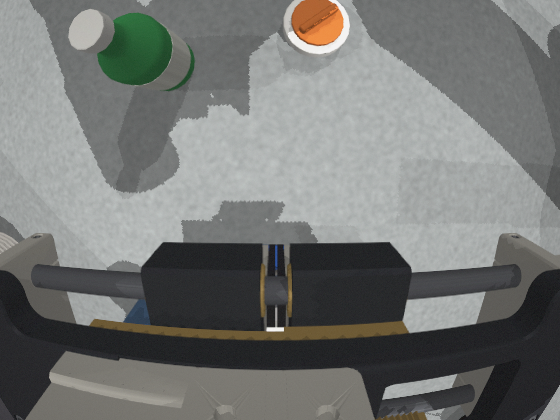

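View pics/top6.png

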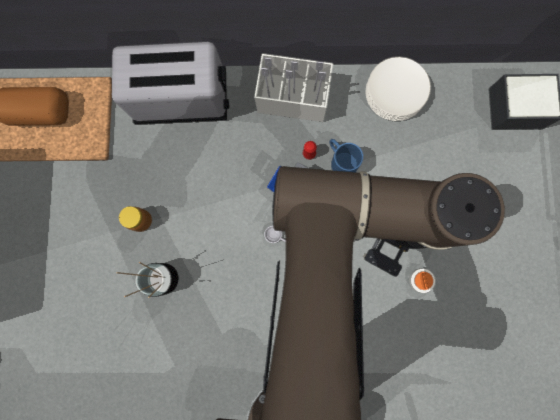

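```bash
python3 -m jog '[[[0,-0.03,-0.01,0,0,0,0],[0,-0.03,-0.01,0,0,0,0],[0,0,0,0,0,0,0]]]'
python3 - <<'E'
from h import *
st()
for n in["top","wrist","side"]:
  cv2.imwrite(f"pics/{n}7.png",camera(n)["frame"])
S=cv2.imread("pics/side7.png")
cv2.imwrite("pics/m7.png",cv2.resize(S[150:220,230:320],(800,600),interpolation=cv2.INTER_CUBIC))
a=cv2.imread("pics/wrist7.png");cv2.imwrite("pics/m7b.png",cv2.resize(a[180:380,180:400],(660,600),interpolation=cv2.INTER_CUBIC))
E
```

```text
clock: 7.05
eef_pos: [0.4801, -0.2959, 0.2054]
ee_rot: [0.254, 0.967, -0.0, -0.0]
force: [-0.3, 0.9, 0.1]
gripper_width: 0.006
t 7.05 dish xy [-2.000e-04 -2.337e-01] z 0.2054 F dish [-0.7  0.6  0.1] w 0.01
[[-1.0, 0.004, -0.001], [0.004, 1.0, -0.0], [0.001, -0.0, -1.0]] j [-0.21  0.19 -0.27  0.   -1.11 -0.31]
```

View pics/m7.png

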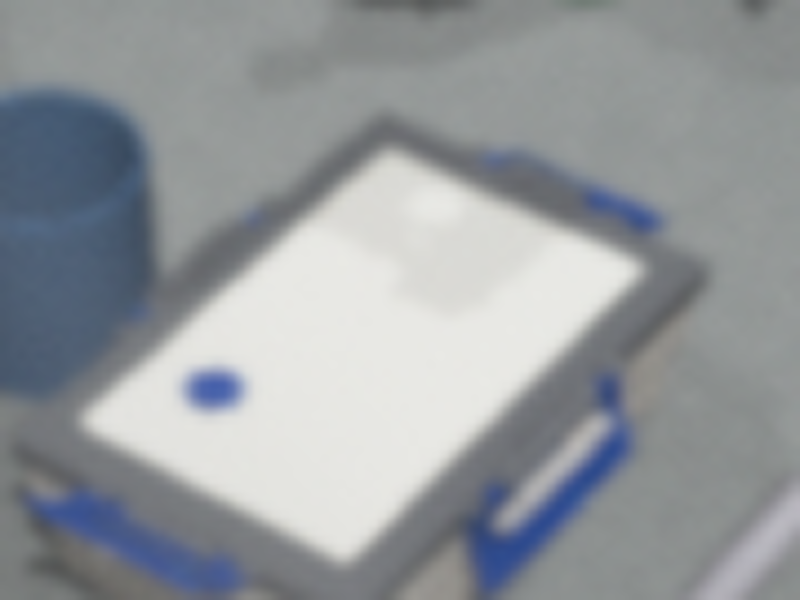

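View pics/m7b.png

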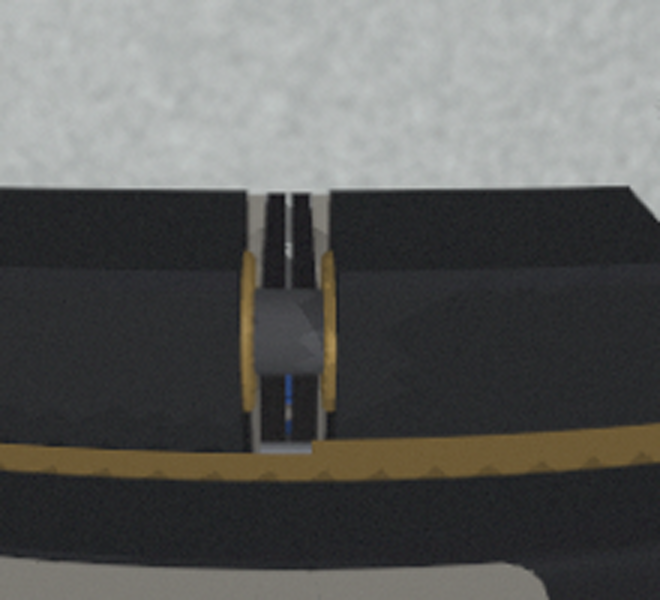

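View pics/top7.png

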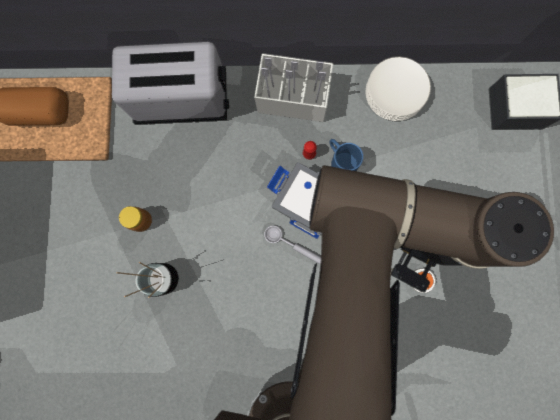

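```bash
python3 - <<'E'
from h import *
S=camera("side")
s=np.array([800/90,600/70]);o=np.array([230,150])
L=np.array([(.0725,.1075,.088),(.0725,-.1075,.088),(-.0725,-.1075,.088)])
su=np.array([(20,445),(388,115),(705,265)])/s+o
su0=np.array([(175,300),(372,108),(556,190)])/5+[200,140]
W=np.array([(.0555,.088,.088),(.0555,-.088,.088),(-.0555,-.088,.088),(-.0555,.088,.088)])
for u in(su0,su):
    r=least_squares(lambda P:(proj(S,d2w(P,L))-u).ravel(),P0);print(r.x.round(4),r.fun.round(1)); P=r.x
fe=np.array([(655,215),(485,155)])/s+o
hb=d2w(P,[(0,-.11,.084)]); print("hinge b",hb)
for th in np.arange(.6,3.2,.2):
    e=d2w(P,[(sx*.035,-(.110+.038*np.sin(th)-.008*np.cos(th)),.084+.038*np.cos(th)+.008*np.sin(th)) for sx in(-1,1)])
    print(round(th,1),((proj(S,e)-o)*s).round(0).tolist())
E
```

```text
[ 0.593  -0.0856 -0.4867] [-0.7  0.4 -0.3 -0.4  1.1 -0.2]
[ 0.5988 -0.0748 -0.5128] [-0.8  0.2 -0.6 -0.2  1.5 -0.2]
hinge b [[ 0.54483295 -0.17064429  0.084     ]]
0.6 [[659.0, 133.0], [495.0, 61.0]]
0.8 [[669.0, 130.0], [505.0, 59.0]]
1.0 [[677.0, 131.0], [514.0, 61.0]]
1.2 [[683.0, 137.0], [521.0, 66.0]]
1.4 [[687.0, 145.0], [526.0, 75.0]]
1.6 [[689.0, 157.0], [528.0, 87.0]]
1.8 [[689.0, 172.0], [529.0, 102.0]]
2.0 [[686.0, 188.0], [527.0, 118.0]]
2.2 [[681.0, 206.0], [523.0, 136.0]]
2.4 [[675.0, 225.0], [516.0, 155.0]]
2.6 [[667.0, 244.0], [509.0, 173.0]]
2.8 [[657.0, 262.0], [499.0, 191.0]]
3.0 [[646.0, 278.0], [489.0, 207.0]]
```

Projecting the flap at different angles puts flap b near 2.4 rad. The force ratio (9.4 N in, 6 N down) means the tab edge was friction-locked on the vertical finger. So I'll follow the tab's arc, moving inward and down together.

```bash
python3 -m jog '[[[0,0.03,0.03,0,0,0,0],[0,0.03,0.03,0,0,0,0],[0,0.01,0.03,0,0,0,0],[0,0.005,0.03,0,0,0,0],[0,0.005,0.03,0,0,0,0],[0,0.01,0,0,0,0,0],[0,0,0,0,0,0,0]]]'
python3 - <<'E'
from h import *
st()
E
```

```text
clock: 7.95
eef_pos: [0.5261, -0.2147, 0.0555]
ee_rot: [0.253, 0.968, -0.0, -0.001]
force: [-0.4, 0.2, 1.6]
gripper_width: 0.005
t 7.95 dish xy [ 0.0004 -0.1403] z 0.0555 F dish [-0.5 -0.1  1.6] w 0.01
[[-1.0, 0.001, -0.001], [0.001, 1.0, -0.001], [0.001, -0.001, -1.0]] j [-0.04  0.36 -0.44  0.   -0.78 -0.47]
```

```bash
python3 -m jog '[[[0,0.003,0.003,0,0,0,0],[0,0.003,0.003,0,0,0,0],[0,0.003,0.003,0,0,0,0],[0,0.003,0.003,0,0,0,0],[0,0,0,0,0,0,0]]]'
python3 - <<'E'
from h import *
st(); S=camera("side")["frame"]; print(dot(S)[0])
E
```

```text
clock: 8.45
eef_pos: [0.5314, -0.2052, 0.0435]
ee_rot: [0.254, 0.967, 0.0, -0.0]
force: [0.4, 0.9, 0.3]
gripper_width: 0.005
t 8.45 dish xy [ 0.0003 -0.1295] z 0.0435 F dish [-0.1  1.   0.3] w 0.0
[[-1.0, 0.003, -0.0], [0.003, 1.0, 0.0], [0.0, 0.0, -1.0]] j [-0.03  0.37 -0.44 -0.   -0.76 -0.49]
([17, 19, 5, 3, 13], [253.69, 195.0])
```

```bash
python3 -m jog '[[[0,0.003,0.002,0,0,0,0],[0,0.003,0.002,0,0,0,0],[0,0,0,0,0,0,0]]]'
python3 - <<'E'
from h import *
st()
E
python3 -m jog '[[[0,0.002,0.001,0,0,0,0],[0,0.002,0.001,0,0,0,0],[0,0,0,0,0,0,0]]]'
python3 - <<'E'
from h import *
st(); S=camera("side")["frame"]; print(dot(S)[0])
E
```

```text
clock: 8.8
eef_pos: [0.5344, -0.2001, 0.0394]
ee_rot: [0.254, 0.967, -0.0, -0.0]
force: [0.4, -0.4, 0.5]
gripper_width: 0.005
t 8.8 dish xy [ 0.0005 -0.1236] z 0.0394 F dish [ 0.6 -0.2  0.5] w 0.0
[[-1.0, 0.003, -0.0], [0.003, 1.0, -0.0], [0.0, -0.0, -1.0]] j [-0.02  0.38 -0.45  0.   -0.75 -0.5 ]
clock: 9.1
eef_pos: [0.5365, -0.1964, 0.0375]
ee_rot: [0.254, 0.967, 0.0, 0.0]
force: [-0.2, 0.1, -0.1]
gripper_width: 0.005
t 9.1 dish xy [ 0.0005 -0.1193] z 0.0375 F dish [-0.2 -0.  -0.1] w 0.01
[[-1.0, 0.003, 0.0], [0.003, 1.0, 0.0], [-0.0, 0.0, -1.0]] j [-0.01  0.38 -0.45 -0.   -0.74 -0.5 ]
([17, 19, 5, 3, 13], [253.69, 195.0])
```

```bash
python3 -m jog '[[[0,0.002,0.0005,0,0,0,0],[0,0.002,0,0,0,0,0],[0,0,0,0,0,0,0]]]'
python3 - <<'E'
from h import *
st()
E
python3 -m jog '[[[0,0.002,0,0,0,0,0],[0,0.002,0,0,0,0,0],[0,0,0,0,0,0,0]]]'
python3 - <<'E'
from h import *
st(); S=camera("side")["frame"]; print(dot(S)[0])
cv2.imwrite("pics/m8.png",cv2.resize(S[150:220,230:320],(800,600),interpolation=cv2.INTER_CUBIC))
cv2.imwrite("pics/wrist8.png",camera("wrist")["frame"])
E
```

```text
clock: 9.45
eef_pos: [0.5383, -0.193, 0.0371]
ee_rot: [0.254, 0.967, -0.0, -0.0]
force: [0.9, 0.1, 0.2]
gripper_width: 0.007
t 9.45 dish xy [ 0.0004 -0.1155] z 0.0371 F dish [0.8 0.5 0.2] w 0.01
[[-1.0, 0.003, -0.0], [0.003, 1.0, -0.0], [0.0, -0.0, -1.0]] j [-0.    0.38 -0.44 -0.   -0.74 -0.51]
clock: 9.75
eef_pos: [0.5387, -0.191, 0.037]
ee_rot: [0.254, 0.967, -0.001, -0.001]
force: [-3.3, -9.8, 1.1]
gripper_width: 0.007
t 9.75 dish xy [-0.0002 -0.1135] z 0.037 F dish [  1.9 -10.2   1.1] w 0.01
[[-1.0, 0.003, -0.002], [0.003, 1.0, -0.003], [0.002, -0.003, -1.0]] j [ 0.    0.38 -0.44  0.   -0.75 -0.52]
([17, 19, 5, 3, 13], [253.69, 195.0])
```

View pics/m8.png

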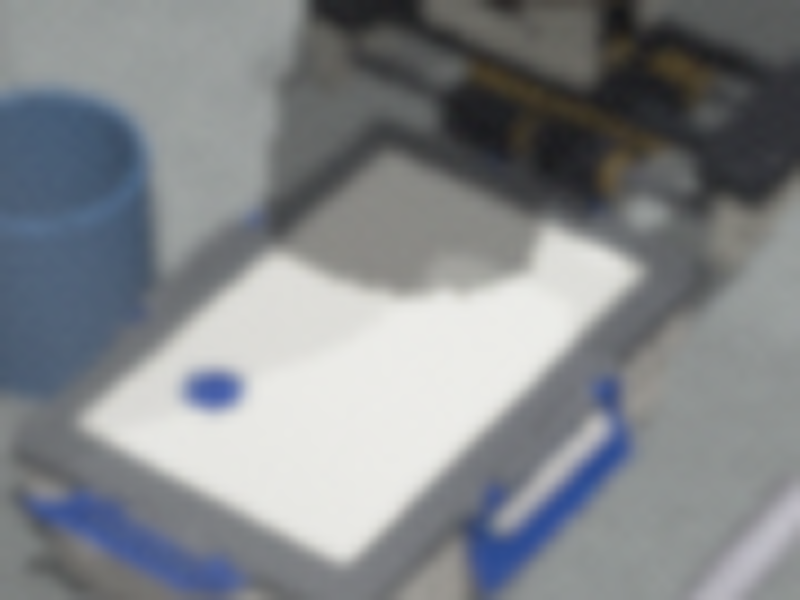

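View pics/wrist8.png

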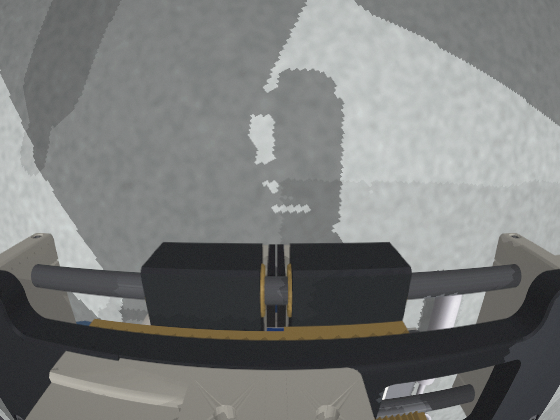

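```bash
python3 -m jog '[[[0,0.001,0,-0.8,0,0,0],[0,0.001,0,0,0,0,0],[0,0,0,0,0,0,0]]]'
python3 - <<'E'
from h import *
st(); S=camera("side")["frame"]; print(dot(S)[0])
E
```

```text
clock: 10.15
eef_pos: [0.539, -0.1893, 0.0366]
ee_rot: [0.254, 0.966, 0.033, 0.007]
force: [-3.7, -6.9, -2.6]
gripper_width: 0.006
t 10.15 dish xy [-0.0007 -0.1119] z 0.0366 F dish [ 0.2 -7.8 -2.6] w 0.01
[[-1.0, 0.005, -0.003], [0.005, 0.998, 0.068], [0.003, 0.068, -0.998]] j [-0.04  0.38 -0.42 -0.09 -0.75 -0.41]
([16, 19, 5, 4, 15], [253.13, 195.2])
```

```bash
python3 -m jog '[[[0,0.0015,0,0,0,0,0],[0,0.0015,0,0,0,0,0],[0,0,0,0,0,0,0]]]'
python3 - <<'E'
from h import *
st(); S=camera("side")["frame"]; print(dot(S)[0])
E
python3 -m jog '[[[0,-0.01,0,0,0,0,0],[0,-0.03,0,0.8,0,0,0],[0,-0.02,-0.03,0,0,0,0],[0,-0.02,-0.04,0,0,0,0],[0,-0.01,-0.04,0,0,0,0],[0,-0.01,-0.04,0,0,0,0],[0,0,0,0,0,0,0]]]'
python3 - <<'E'
from h import *
st(); S=camera("side")["frame"]; print(dot(S)[0])
cv2.imwrite("pics/m9.png",cv2.resize(S[150:220,230:320],(800,600),interpolation=cv2.INTER_CUBIC))
cv2.imwrite("pics/wrist9.png",camera("wrist")["frame"])
E
```

```text
clock: 10.5
eef_pos: [0.54, -0.1866, 0.0366]
ee_rot: [0.254, 0.967, 0.033, 0.007]
force: [-4.9, -8.6, -2.2]
gripper_width: 0.004
t 10.5 dish xy [-0.0012 -0.1091] z 0.0366 F dish [-0.1 -9.9 -2.2] w 0.0
[[-1.0, 0.004, -0.004], [0.004, 0.998, 0.067], [0.004, 0.067, -0.998]] j [-0.03  0.38 -0.42 -0.09 -0.75 -0.41]
([16, 20, 5, 3, 13], [253.0, 195.85])
clock: 11.25
eef_pos: [0.4964, -0.2745, 0.1911]
ee_rot: [0.254, 0.967, -0.0, 0.005]
force: [1.3, -0.0, -0.2]
gripper_width: 0.003
t 11.25 dish xy [ 0.0036 -0.2071] z 0.1911 F dish [ 1.1  0.6 -0.2] w 0.0
[[-1.0, 0.003, 0.011], [0.003, 1.0, 0.002], [-0.011, 0.002, -1.0]] j [-0.16  0.2  -0.29  0.   -1.07 -0.35]
([16, 20, 5, 3, 13], [253.0, 195.85])
```

View pics/m9.png

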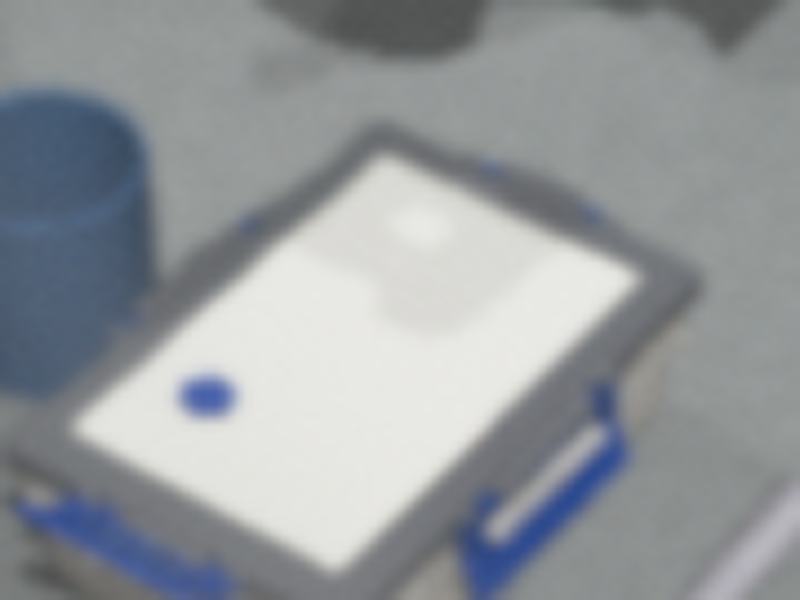

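View pics/wrist9.png

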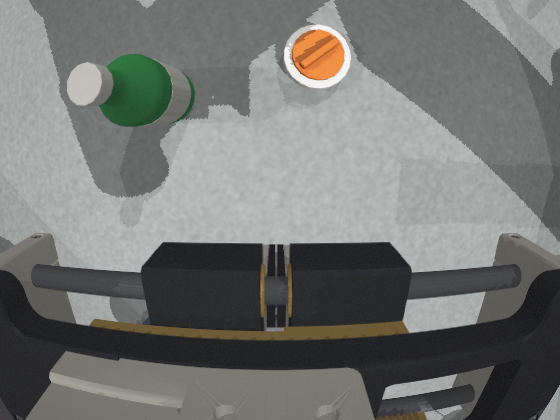

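Flap b's tab has gone: only the hinge ends show at (490,165) and (590,212), the same as the locked +x flap. The side camera can't see it from outside, so I'll turn the tool half round and look at it with the wrist camera.

```bash
python3 -m jog '[[[0,0,0,0,0,-1.5,0],[0,0,0,0,0,-1.5,0],[0,0,0,0,0,-1.5,0],[0,0,0,0,0,-1.5,0],[0,0,0,0,0,-1.5,0],[0,0,0,0,0,-1.5,0],[0,0,0,0,0,-1.5,0],[0,0,0,0,0,-1.5,0]]]'
python3 -m jog '[[[0,0,0,0,0,-1.5,0],[0,0,0,0,0,-1.5,0],[0,0,0,0,0,-1.5,0],[0,0,0,0,0,-1.5,0],[0,0,0,0,0,-1.5,0],[0,0,0,0,0,-1.5,0],[0,0,0,0,0,-1.5,0],[0,0,0,0,0,-1.5,0]]]'
python3 -m jog '[[[0,0,0,0,0,-1.5,0],[0,0,0,0,0,-1.5,0],[0,0,0,0,0,-1.5,0],[0,0,0,0,0,-1.5,0],[0,0,0,0,0,-1.5,0],[0,0,0,0,0,-1.5,0],[0,0,0,0,0,-1.5,0],[0,0,0,0,0,-1.5,0]]]'
python3 - <<'E'
from h import *
st(); 
cv2.imwrite("pics/wrist10.png",camera("wrist")["frame"])
E
```

```text
clock: 12.15
eef_pos: [0.4931, -0.272, 0.1831]
ee_rot: [-0.267, 0.964, 0.001, -0.001]
force: [1.0, 0.1, -0.1]
gripper_width: 0.007
clock: 12.95
eef_pos: [0.4931, -0.2719, 0.1831]
ee_rot: [0.713, -0.701, -0.001, 0.0]
force: [0.7, -0.2, -0.2]
gripper_width: 0.008
clock: 13.75
eef_pos: [0.4931, -0.2719, 0.1831]
ee_rot: [0.968, -0.251, -0.001, -0.0]
force: [-0.2, 0.8, 0.5]
gripper_width: 0.002
t 13.75 dish xy [-0.0005 -0.2064] z 0.1831 F dish [-0.6  0.6  0.5] w 0.0
[[1.0, 0.002, -0.002], [0.002, -1.0, -0.0], [-0.002, 0.0, -1.0]] j [-0.16  0.21 -0.3  -0.   -1.06  2.79]
```

View pics/wrist10.png

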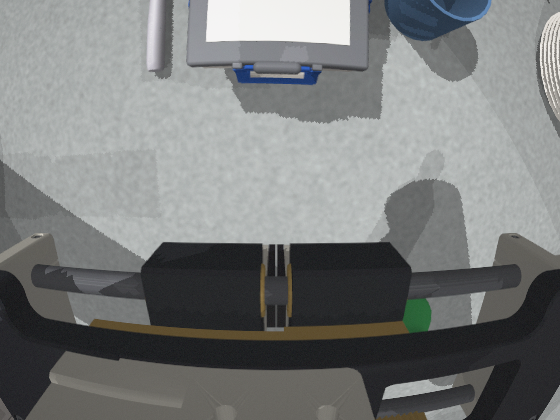

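```bash
cat >> h.py <<'E'
def fproj(c,X):
    p=np.asarray(X)@np.array(c["R"]).T+np.array(c["t"]); r=np.hypot(p[:,0],p[:,1]); k=np.arctan2(r,p[:,2])/r
    return np.c_[c["fx"]*p[:,0]*k+c["cx"],c["fy"]*p[:,1]*k+c["cy"]]
E
python3 - <<'E'
from h import *
c=camera("wrist"); f=c["frame"]; o=np.array([180,0]); sc=4
cv2.imwrite("pics/w10z.png",cv2.resize(f[0:110,180:380],(800,440),interpolation=cv2.INTER_CUBIC))
S=camera("side");print(dot(S["frame"])[0])
# dish pose from wrist: lid -y corners (190,67),(368,67)
u=np.array([(189,67),(367,67)])
L=np.array([(-.0725,-.1075,.085),(.0725,-.1075,.085)])
r=least_squares(lambda P:(fproj(c,d2w(P,L))-u).ravel(),[.6,-.075,-.51]);P=r.x;print(P,r.fun.round(1))
for th in(2.4,2.6,2.8,3.0,3.1):
    e=d2w(P,[(sx*.035,-(.110+.038*np.sin(th)-.008*np.cos(th)),.084+.038*np.cos(th)+.008*np.sin(th)) for sx in(-1,1)])
    print(th,((fproj(c,e)-o)*sc).round(0).tolist())
E
```

```text
([16, 20, 5, 3, 13], [253.0, 195.85])
[ 0.6028423  -0.07534693 -0.49866212] [-2.3 -0.   2.3 -0. ]
2.4 [[228.0, 430.0], [556.0, 430.0]]
2.6 [[231.0, 408.0], [553.0, 408.0]]
2.8 [[233.0, 382.0], [551.0, 382.0]]
3.0 [[235.0, 352.0], [549.0, 352.0]]
3.1 [[235.0, 337.0], [548.0, 337.0]]
```

View pics/w10z.png

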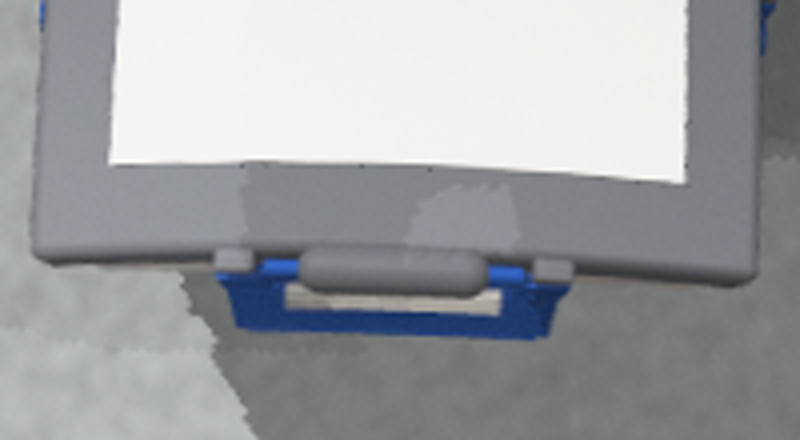

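Wrist view: flap b's free edge is at rows 328–338 of the zoom, which fits 3.1 rad, and the white lip shows through its window at (390,300). Flap b is locked. Moving over to flap a.

```bash
python3 -m jog '[[[0,-0.042,-0.003,0,0,0,0],[0,-0.042,-0.003,0,0,0,0],[0,-0.042,-0.003,0,0,0,0],[0,-0.042,-0.003,0,0,0,0],[0,-0.042,0,0,0,0,0],[0,-0.042,0,0,0,0,0],[0,-0.03,0,0,0,0,0],[0,0,0,0,0,0,0]]]'
python3 - <<'E'
from h import *
st(); 
c=camera("wrist");cv2.imwrite("pics/wrist11.png",c["frame"]);cv2.imwrite("pics/w11z.png",cv2.resize(c["frame"][60:260,160:400],(720,600),interpolation=cv2.INTER_CUBIC))
S=camera("side")["frame"];cv2.imwrite("pics/side11z.png",cv2.resize(S[150:250,210:330],(720,600),interpolation=cv2.INTER_CUBIC))
P=np.array([.602,-.075,-.503])
for th in np.arange(.4,1.8,.2):
    e=d2w(P,[(sx*.035,(.110+.038*np.sin(th)-.008*np.cos(th)),.084+.038*np.cos(th)+.008*np.sin(th)) for sx in(-1,1)])
    print(th.round(1),((fproj(c,e)-[160,60])*3).round(0).tolist())
print(((fproj(c,d2w(P,[(-.0725,.1075,.085),(.0725,.1075,.085),(-.035,.11,.084),(.035,.11,.084)]))-[160,60])*3).round(0).tolist())
E
```

```text
clock: 14.7
eef_pos: [0.6334, -0.0234, 0.1953]
ee_rot: [0.967, -0.254, -0.0, 0.0]
force: [-0.5, 0.1, -0.8]
gripper_width: 0.006
t 14.7 dish xy [0.0007 0.079 ] z 0.1953 F dish [-0.5 -0.1 -0.8] w 0.01
[[1.0, -0.004, -0.001], [-0.004, -1.0, -0.0], [-0.001, 0.0, -1.0]] j [ 0.27  0.31 -0.13 -0.   -1.13  2.36]
0.4 [[184.0, 249.0], [478.0, 245.0]]
0.6 [[185.0, 217.0], [477.0, 213.0]]
0.8 [[187.0, 189.0], [475.0, 185.0]]
1.0 [[189.0, 165.0], [473.0, 161.0]]
1.2 [[192.0, 146.0], [470.0, 142.0]]
1.4 [[196.0, 134.0], [466.0, 129.0]]
1.6 [[200.0, 127.0], [463.0, 123.0]]
[[78.0, 279.0], [592.0, 272.0], [208.0, 265.0], [460.0, 262.0]]
```

View pics/w11z.png

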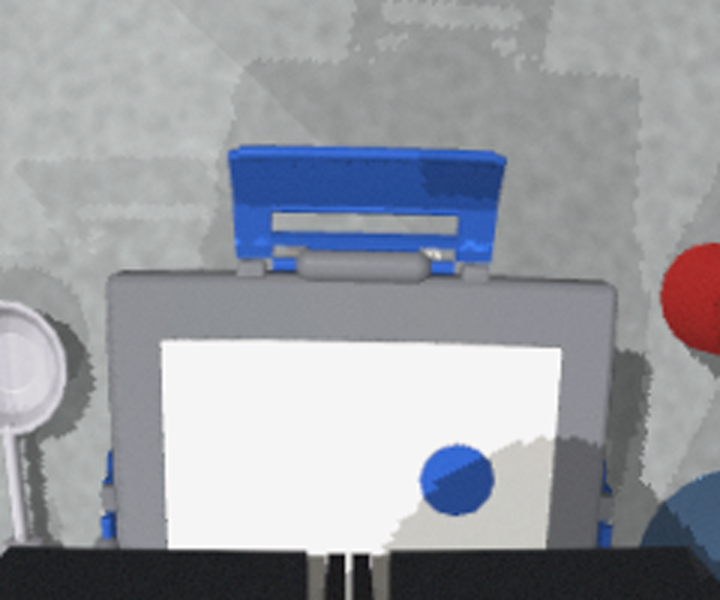

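View pics/side11z.png

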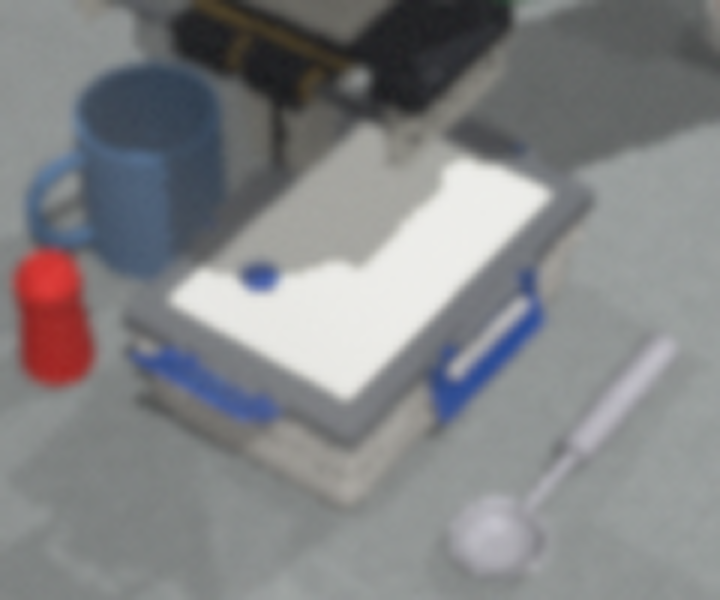

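```bash
python3 - <<'E'
from h import *
c=camera("wrist")
u=np.array([(107,274),(615,285),(163,340),(561,349)])/3+[160,60]
L=np.array([(-.0725,.1075,.087),(.0725,.1075,.087)])
r=least_squares(lambda P:(fproj(c,d2w(P,L))-u[:2]).ravel(),[.6,-.075,-.51]);P=r.x;print(P,r.fun.round(1))
print("dot",fproj(c,d2w(P,[(0.035,.05,.088)])))
for th in np.arange(.8,1.7,.1):
    e=d2w(P,[(sx*.035,(.110+.038*np.sin(th)-.008*np.cos(th)),.084+.038*np.cos(th)+.008*np.sin(th)) for sx in(-1,1)])
    print(th.round(1),((fproj(c,e)-[160,60])*3).round(0).tolist())
h=d2w(P,[(0,.11,.084)])[0]; d=h[:2]-P0[:2]; C,s=np.cos(P0[2]),np.sin(P0[2]); print("hinge a in P0 coords",C*d[0]+s*d[1],-s*d[0]+C*d[1])
E
```

```text
[ 0.60366476 -0.0804816  -0.53534753] [-1.5  0.   1.6  0.1]
dot [[319.65010261 219.87995638]]
0.8 [[221.0, 188.0], [510.0, 194.0]]
0.9 [[223.0, 175.0], [509.0, 182.0]]
1.0 [[224.0, 163.0], [507.0, 170.0]]
1.1 [[226.0, 153.0], [506.0, 160.0]]
1.2 [[227.0, 145.0], [504.0, 151.0]]
1.3 [[229.0, 138.0], [502.0, 144.0]]
1.4 [[231.0, 132.0], [501.0, 138.0]]
1.5 [[232.0, 128.0], [499.0, 134.0]]
1.6 [[234.0, 125.0], [497.0, 132.0]]
hinge a in P0 coords 0.005337956215719086 0.1245889486822615
```

Flap a fits about 1.1 rad, with its hinge at (0.005, 0.125) in my reference dish coordinates. I'll lower the fingertips onto its inner face, inside the free edge this time.

```bash
python3 -m jog '[[[0.004,-0.035,0,0,0,0,0],[0,-0.0326,0.01,0,0,0,0],[0,0,0.03,0,0,0,0],[0,0,0.03,0,0,0,0],[0,0,0,0,0,0,0]]]'
python3 - <<'E'
from h import *
st();print(dot(camera("side")["frame"]))
E
python3 -m jog '[[[0,0,0.006,0,0,0,0],[0,0,0.006,0,0,0,0],[0,-0.002,0.006,0,0,0,0],[0,-0.002,0.006,0,0,0,0],[0,-0.001,0.005,0,0,0,0],[0,0,0,0,0,0,0]]]'
python3 - <<'E'
from h import *
st();S=camera("side")["frame"];print(dot(S))
cv2.imwrite("pics/side12z.png",cv2.resize(S[150:250,210:330],(720,600),interpolation=cv2.INTER_CUBIC))
E
```

```text
clock: 15.35
eef_pos: [0.6655, 0.0288, 0.1221]
ee_rot: [0.967, -0.255, -0.004, 0.002]
force: [-0.4, -0.5, -1.0]
gripper_width: 0.006
t 15.35 dish xy [0.0032 0.1401] z 0.1221 F dish [-0.1 -0.6 -1. ] w 0.01
[[1.0, -0.006, -0.006], [-0.006, -1.0, -0.005], [-0.006, 0.005, -1.0]] j [ 0.33  0.43 -0.13 -0.   -1.02  2.29]
[]
clock: 16.0
eef_pos: [0.6708, 0.0346, 0.0967]
ee_rot: [0.967, -0.254, -0.001, 0.0]
force: [-0.1, -0.2, 0.7]
gripper_width: 0.009
t 16.0 dish xy [0.0049 0.1479] z 0.0967 F dish [-0.  -0.2  0.7] w 0.01
[[1.0, -0.003, -0.001], [-0.003, -1.0, -0.001], [-0.001, 0.001, -1.0]] j [ 0.34  0.45 -0.15 -0.   -0.96  2.29]
[]
```

View pics/side12z.png

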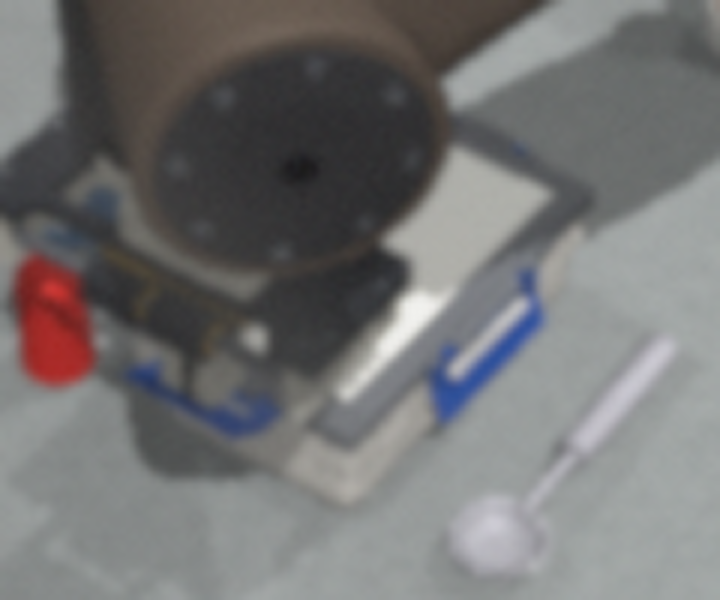

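The side view shows the fingertips inside the flap's edge, about (190,395), with the flap nearly level. Continuing down.

```bash
python3 -m jog '[[[0,-0.002,0.006,0,0,0,0],[0,-0.002,0.006,0,0,0,0],[0,-0.001,0.006,0,0,0,0],[0,0,0.006,0,0,0,0],[0,0,0.006,0,0,0,0],[0,0,0.004,0,0,0,0],[0,0,0,0,0,0,0]]]'
python3 - <<'E'
from h import *
st();S=camera("side")["frame"]
cv2.imwrite("pics/side13z.png",cv2.resize(S[150:250,210:330],(720,600),interpolation=cv2.INTER_CUBIC))
E
```

```text
clock: 16.75
eef_pos: [0.6732, 0.0388, 0.0627]
ee_rot: [0.967, -0.254, -0.001, 0.0]
force: [-0.2, 0.7, -0.6]
gripper_width: 0.005
t 16.75 dish xy [0.005  0.1526] z 0.0627 F dish [-0.5  0.5 -0.6] w 0.01
[[1.0, -0.003, -0.001], [-0.003, -1.0, -0.001], [-0.001, 0.001, -1.0]] j [ 0.35  0.49 -0.18 -0.   -0.9   2.28]
```

View pics/side13z.png

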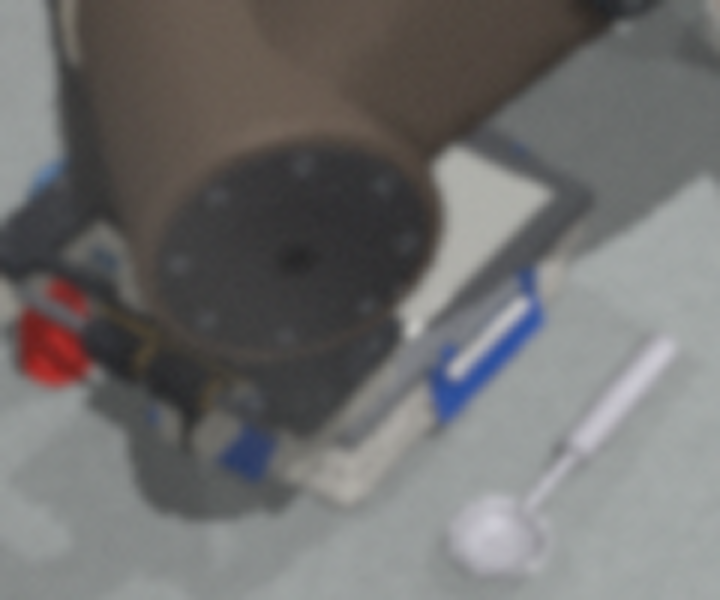

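Dish unmoved, flap a folded past level. Backing off, then following the arc inward and down.

```bash
python3 -m jog '[[[0,0,-0.004,0,0,0,0],[0,-0.012,0,0,0,0,0],[0,-0.012,0,0,0,0,0],[0,0,0.008,0,0,0,0],[0,0,0,0,0,0,0]]]'
python3 -m jog '[[[0,0.004,0,0,0,0,0],[0,0.004,0,0,0,0,0],[0,0.003,0.003,0,0,0,0],[0,0.003,0.003,0,0,0,0],[0,0.003,0.003,0,0,0,0],[0,0.003,0.003,0,0,0,0],[0,0,0,0,0,0,0]]]'
python3 - <<'E'
from h import *
st();S=camera("side")["frame"]
cv2.imwrite("pics/side14z.png",cv2.resize(S[150:250,210:330],(720,600),interpolation=cv2.INTER_CUBIC))
E
```

```text
clock: 17.3
eef_pos: [0.6847, 0.0603, 0.0581]
ee_rot: [0.967, -0.254, -0.001, 0.0]
force: [-0.2, -0.2, -0.4]
gripper_width: 0.004
clock: 18.0
eef_pos: [0.6754, 0.0419, 0.0473]
ee_rot: [0.967, -0.254, -0.0, 0.0]
force: [-0.4, -0.5, 0.2]
gripper_width: 0.008
t 18.0 dish xy [0.0054 0.1565] z 0.0473 F dish [-0.1 -0.7  0.2] w 0.01
[[1.0, -0.004, -0.0], [-0.004, -1.0, -0.0], [-0.0, 0.0, -1.0]] j [ 0.35  0.51 -0.19 -0.   -0.87  2.28]
```

View pics/side14z.png

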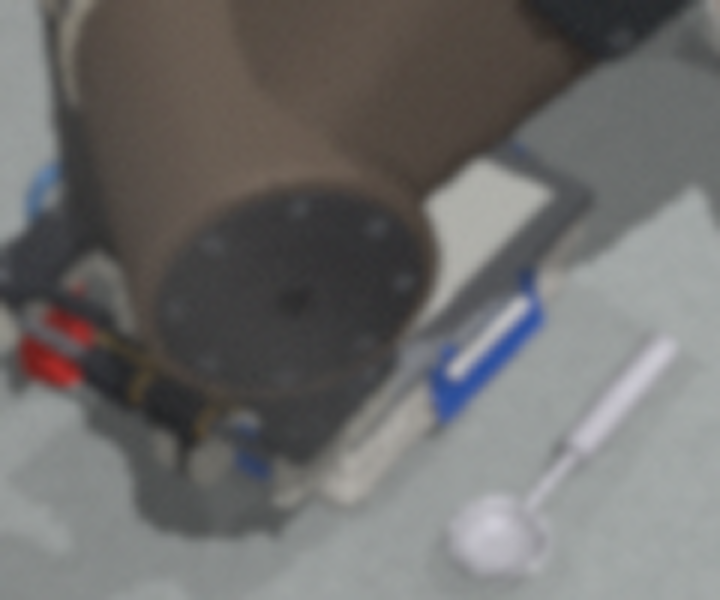

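```bash
python3 -m jog '[[[0,0.003,0.002,0,0,0,0],[0,0.003,0.002,0,0,0,0],[0,0.002,0.001,0,0,0,0],[0,0,0,0,0,0,0]]]'
python3 - <<'E'
from h import *
st()
E
python3 -m jog '[[[0,0.002,0.001,0,0,0,0],[0,0.002,0.001,0,0,0,0],[0,0,0,0,0,0,0]]]'
python3 - <<'E'
from h import *
st();S=camera("side")["frame"]
cv2.imwrite("pics/side15z.png",cv2.resize(S[150:250,210:330],(720,600),interpolation=cv2.INTER_CUBIC))
E
```

```text
clock: 18.45
eef_pos: [0.6711, 0.0349, 0.0422]
ee_rot: [0.967, -0.254, -0.0, 0.0]
force: [0.0, -0.3, -0.1]
gripper_width: 0.007
t 18.45 dish xy [0.0051 0.1483] z 0.0422 F dish [ 0.2 -0.2 -0.1] w 0.01
[[1.0, -0.004, -0.001], [-0.004, -1.0, -0.001], [-0.001, 0.001, -1.0]] j [ 0.34  0.51 -0.2  -0.   -0.86  2.29]
clock: 18.75
eef_pos: [0.671, 0.0334, 0.0414]
ee_rot: [0.967, -0.254, 0.001, -0.001]
force: [-0.0, 6.1, 2.6]
gripper_width: 0.005
t 18.75 dish xy [0.0057 0.1468] z 0.0414 F dish [-3.   5.3  2.6] w 0.0
[[1.0, -0.003, 0.002], [-0.003, -1.0, 0.003], [0.002, -0.003, -1.0]] j [ 0.34  0.51 -0.21 -0.   -0.85  2.29]
```

View pics/side15z.png

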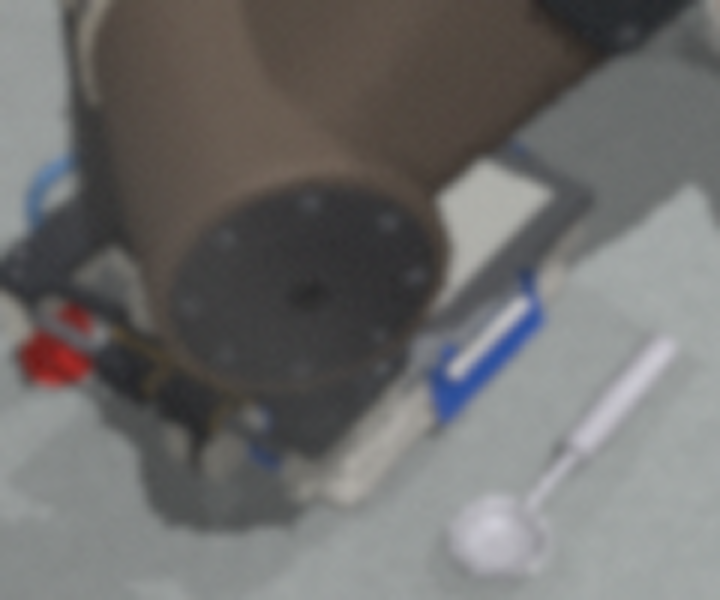

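```bash
python3 -m jog '[[[0,0.0015,0.0005,0,0,0,0],[0,0.0015,0.0005,0,0,0,0],[0,0,0,0,0,0,0]]]'
python3 - <<'E'
from h import *
st()
E
python3 -m jog '[[[0,0.0015,0,0,0,0,0],[0,0.0015,0,0,0,0,0],[0,0,0,0,0,0,0]]]'
python3 - <<'E'
from h import *
st()
E
```

```text
clock: 19.1
eef_pos: [0.6709, 0.0324, 0.0411]
ee_rot: [0.967, -0.253, 0.003, -0.003]
force: [1.8, 11.9, 3.8]
gripper_width: 0.004
t 19.1 dish xy [0.0062 0.146 ] z 0.0411 F dish [-4.3 11.3  3.8] w 0.0
[[1.0, -0.002, 0.004], [-0.002, -1.0, 0.006], [0.004, -0.006, -1.0]] j [ 0.34  0.51 -0.21 -0.   -0.85  2.29]
clock: 19.4
eef_pos: [0.6707, 0.03, 0.0416]
ee_rot: [0.967, -0.253, 0.004, -0.003]
force: [4.8, 12.8, 2.2]
gripper_width: 0.006
t 19.4 dish xy [0.0071 0.1438] z 0.0416 F dish [-2.  13.5  2.2] w 0.01
[[1.0, -0.002, 0.005], [-0.002, -1.0, 0.008], [0.005, -0.008, -1.0]] j [ 0.33  0.51 -0.21 -0.   -0.84  2.3 ]
```

```bash
python3 -m jog '[[[0,-0.012,0,0,0,0,0],[0,-0.02,-0.005,0,0,0,0],[0,0,-0.04,0,0,0,0],[0,0.02,-0.04,0,0,0,0],[0,0.04,-0.04,0,0,0,0],[0,0.04,-0.015,0,0,0,0],[0,0.005,0,0,0,0,0],[0,0,0,0,0,0,0]]]'
python3 - <<'E'
from h import *
st();S=camera("side")["frame"]
cv2.imwrite("pics/side16z.png",cv2.resize(S[150:250,210:330],(720,600),interpolation=cv2.INTER_CUBIC))
c=camera("wrist");cv2.imwrite("pics/w16z.png",cv2.resize(c["frame"][60:260,160:400],(720,600),interpolation=cv2.INTER_CUBIC))
P=np.array([.6037,-.0805,-.535])
print(((fproj(c,d2w(P,[(-.0725,.1075,.087),(.0725,.1075,.087)]))-[160,60])*3).round(0).tolist())
for th in (2.2,2.4,2.6,2.8,3,3.1):
    e=d2w(P,[(sx*.035,(.110+.038*np.sin(th)-.008*np.cos(th)),.084+.038*np.cos(th)+.008*np.sin(th)) for sx in(-1,1)])
    print(th,((fproj(c,e)-[160,60])*3).round(0).tolist())
E
```

```text
clock: 20.2
eef_pos: [0.6326, -0.0339, 0.1755]
ee_rot: [0.967, -0.255, 0.0, -0.0]
force: [0.5, -0.2, -0.4]
gripper_width: 0.009
t 20.2 dish xy [0.0051 0.0693] z 0.1755 F dish [ 0.6  0.1 -0.4] w 0.01
[[1.0, -0.005, 0.0], [-0.005, -1.0, 0.0], [0.0, -0.0, -1.0]] j [ 0.25  0.33 -0.16 -0.   -1.09  2.37]
[[66.0, 261.0], [626.0, 272.0]]
2.2 [[218.0, 115.0], [479.0, 120.0]]
2.4 [[221.0, 130.0], [475.0, 136.0]]
2.6 [[224.0, 149.0], [472.0, 154.0]]
2.8 [[226.0, 171.0], [469.0, 176.0]]
3 [[227.0, 195.0], [467.0, 200.0]]
3.1 [[227.0, 207.0], [466.0, 212.0]]
```

View pics/w16z.png

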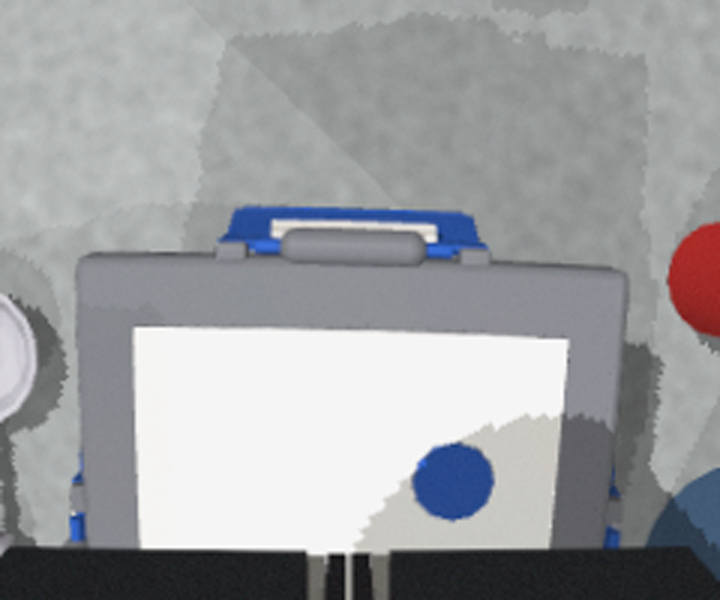

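View pics/side16z.png

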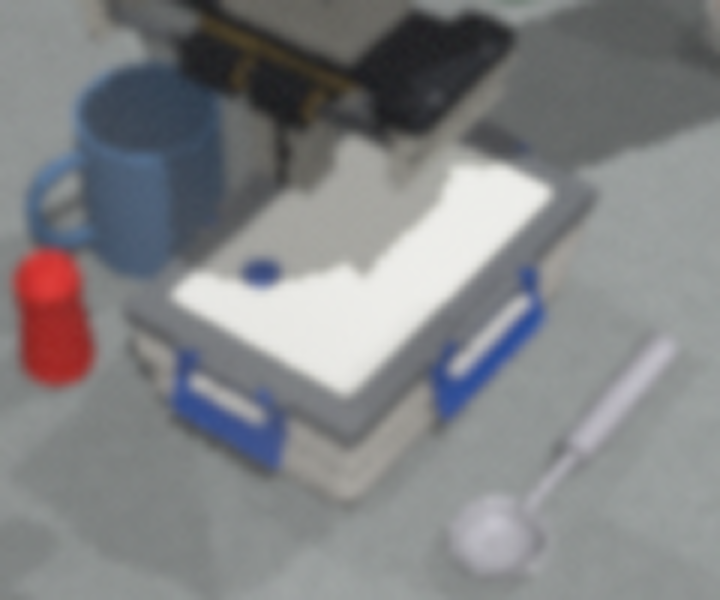

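Flap a: the lip shows through the window at (355,228), and the free edge at row 207 fits 3.1 rad. In the side view at (230,410) it looks just like the locked long-side flap. One last check on how far the dish has moved.

```bash
python3 - <<'E'
from h import *
S=camera("side");f=S["frame"].astype(int)
g=S["frame"][185:205,240:270].astype(int);m=g[...,0]-g[...,2]>40;ys,xs=np.nonzero(m);u=(xs.mean()+240,ys.mean()+185);print(u,m.sum())
a=unproj(S,(256.4,192.2),.088);b=unproj(S,u,.088);print("moved",b-a)
st()
from bench import finish_job
if np.linalg.norm(b-a)<.03: print(finish_job())
E
```

```text
(np.float64(253.0), np.float64(195.0)) 11
moved [[0.00869771 0.01291675 0.        ]]
t 20.35 dish xy [0.0047 0.071 ] z 0.1739 F dish [-0.   0.9 -0.3] w 0.01
[[1.0, -0.003, -0.001], [-0.003, -1.0, -0.001], [-0.001, 0.001, -1.0]] j [ 0.26  0.33 -0.16 -0.   -1.09  2.37]
the job is handed in; nothing more can be done
None
```

I pushed both raised flaps over, pressed their tabs in until they locked, and handed the job in at about 20.4 s of the 51 s allowed.

- **Flaps a and b:** my last wrist-camera look at each one put its free edge at about 3.1 rad, with the white lip showing through the window. I did not look at flap b again after working on flap a.
- **Flaps c and d:** flap d looked unchanged in the side view. I only saw the hinge ends of flap c and took no fold angle for either.
- **Dish position:** it slid about 16 mm by the side camera, mostly during my first descent at flap b. I came down just outside that tab's edge and pushed the dish. That is within the 40 mm limit. It looked level, though I did not measure tilt.
- **Other items:** the mug, spoon and shaker looked unmoved in the last pictures. I took no final measurement of any of the other things on the counter.
- **Disagreement between cameras:** the top and side cameras differed by several millimetres on where the dish stood. I aimed between them for that first descent; the push that followed fitted the side camera, so I used the side and wrist cameras after that.

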